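# Find and change the dragging roller of a bottle roller

## Task

One of the three rollers in the bottle roller has a bad bearing. Roll each of the three about a quarter turn under a light finger to feel which one drags, then lift that one out and set it in the empty place of the white caddy, and seat the spare roller from the caddy fully down in the empty slot of the unit. Leave the two good rollers in their slots, never lean on, force or drop a roller, and do not knock the jar or the timer.

Things in the scene. Friction and masses are not known exactly. Their poses are not given: they have to be found in the camera images.
- roller_unit: bottle roller, fixed: white housing 215 x 215 mm with a steel deck 44 mm above the worktop, control panel on its -x face. Two upright aluminium cheek plates 6 mm thick at x = +-88.5 mm, top at 89 mm, with open-topped slots at y = -70, 0, +70 mm, 9.5 mm wide, 22 mm deep, mouths chamfered 5 mm. Rollers lie along x, spindle ends in the slots. Origin: centre of the underside
- slot_0 (a point): point of the unit where the middle of a fully seated roller lies, at y = -70 mm, 75 mm above the worktop; x along the roller
- slot_1 (a point): point of the unit where the middle of a fully seated roller lies, at y = 0 mm, 75 mm above the worktop; x along the roller
- slot_2 (a point): point of the unit where the middle of a fully seated roller lies, at y = 70 mm, 75 mm above the worktop; x along the roller
- caddy: white plastic caddy, fixed: base 200 x 124 mm, 12 mm thick; two cheek plates 8 mm thick at x = +-88.5 mm, top at 56 mm, each with two open notches at y = -35 and +35 mm, 11 mm wide, 19 mm deep, chamfered 5 mm. Origin: centre of the underside, x along the rollers
- place_0 (a point): where the middle of a roller resting in the caddy's notches at y = -35 mm lies, 45 mm above the worktop; the spare starts here
- place_1 (a point): the same for the notches at y = +35 mm; empty at the start
- roller_a: one of three rollers in the unit, all alike: grey sleeved tube, 30 mm diameter, turning on a steel spindle, 0.25 kg. Origin on the axis at mid-length, x along the axis. Sleeve from x = -76 to +56 mm, then an aluminium end with a belt groove to +76 mm. Spindle ends: upright flat tangs 8 mm wide from 8 mm below the axis to 5 mm above, out to x = +-97 mm
- roller_b: one of three rollers in the unit, all alike: grey sleeved tube, 30 mm diameter, turning on a steel spindle, 0.25 kg. Origin on the axis at mid-length, x along the axis. Sleeve from x = -76 to +56 mm, then an aluminium end with a belt groove to +76 mm. Spindle ends: upright flat tangs 8 mm wide from 8 mm below the axis to 5 mm above, out to x = +-97 mm
- roller_c: one of three rollers in the unit, all alike: grey sleeved tube, 30 mm diameter, turning on a steel spindle, 0.25 kg. Origin on the axis at mid-length, x along the axis. Sleeve from x = -76 to +56 mm, then an aluminium end with a belt groove to +76 mm. Spindle ends: upright flat tangs 8 mm wide from 8 mm below the axis to 5 mm above, out to x = +-97 mm
- spare: good spare roller, the same shape and size as the others, starts in the caddy with its middle 45 mm above the worktop. Same axes: origin on the axis at mid-length, x along the axis
- roller_a_tube (a joint): angle of this roller's tube on its spindle (rad), 0 at the start, endless both ways, grows by the right-hand rule about the roller's x. It does not coast: it stops when the finger leaves. Rolling a good one takes under 1 N at the surface of the tube, the bad one about 3.7 N; the sleeve grips a dry fingertip well
- roller_b_tube (a joint): angle of this roller's tube on its spindle (rad), 0 at the start, endless both ways, grows by the right-hand rule about the roller's x. It does not coast: it stops when the finger leaves. Rolling a good one takes under 1 N at the surface of the tube, the bad one about 3.7 N; the sleeve grips a dry fingertip well
- roller_c_tube (a joint): angle of this roller's tube on its spindle (rad), 0 at the start, endless both ways, grows by the right-hand rule about the roller's x. It does not coast: it stops when the finger leaves. Rolling a good one takes under 1 N at the surface of the tube, the bad one about 3.7 N; the sleeve grips a dry fingertip well
- jar: round plastic jar, 65 mm diameter, 72 mm high, standing loose on the worktop. Origin at the centre of its underside
- timer: small bench timer, 62 x 62 x 20 mm, lying loose on the worktop. Origin at the centre of its underside
Mind the look-alikes: they are no part of the job. What is shaped like the roller_b but red is not meant.

How it is judged:
By the outcome, as a careful person would: the job done as asked, in the order asked, and still so for the second after the job is handed in, with the robot touching nothing.
It also fails if it takes over 72 s, if anything falls off the work surface, if the arm or the gripper's body presses on something with over 40 N, if the wrist force passes 120 N, or if a joint passes its speed limit or range.

## Robot

A 6-joint arm with a two-finger parallel gripper is mounted at the origin on a cart in front of the work surface, level with it; the furniture and walls round the work are solid. World frame = base frame: x ahead of the robot, y to its left, z up, the work surface at z = 0. Lengths are in m, angles in degrees, forces in N, time in s.
With the tool pointing down it reaches from about 0.35 to 0.875 m from the base axis. Payload 4.2 kg.
Tool frame: the origin (TCP) lies on the front face of the gripper's body, between the roots of the fingers; the fingertips stand finger_overhang ahead of it and the grasp point (between the pads) lies 51 mm ahead of it (finger_overhang is the distance from the TCP to the fingertips, in m); z points along the fingers, y is the line along which they close (so a half turn about z gives the same grasp; the last joint's range is limited). The gripper opens to 87 mm and grips with 3 to 60 N. Pads are 19 mm wide; open, the fingers measure 117 mm over their backs; the gripper's body (75 mm by 190 mm) begins 51 mm behind the grasp point.
Start: joints at [83.228, 22.042, 0.453, 0, -68.411, -14.817], TCP at [0.23, 0.581, 0.292] pointing down, gripper open.
Joint ranges: [-179.83, 179.83], [-69.29, 118.12], [-61.27, 80.66], [-181.25, 117.63], [-171.15, -9.14], [-177.46, 177.46]. Speed limits (degrees/s): [159.86, 159.86, 180, 180, 180, 180].

## Interface

Orientations are given as a 3x3 rotation matrix whose columns are the frame's x, y, z axes.
In Python, from station import sense, capture, camera_model, finish_job, finger_overhang gives the robot as it stands. The module is installed in compiled form; this text tells all that it offers.
- The arm moves only by the tool jog_arm, never from a script. Its argument "rows" is a list that holds one entry, the list of rows, each a list of 4 numbers: the shift along the tool's x, y, z in m, then the turn about the tool's z in rad. A call has 1 to 20 rows; each row shifts and turns the commanded pose from where the row before left it, along the tool's axes as they then stand; what a row does not reach is not made up. A row lasts 1/8 s, in which the tool goes at most 62.5 mm and 10.7 degrees, less where a joint would pass 70% of its speed; a pose out of reach is approached as far as the arm can. A call is refused whole if a number of a shift passes 0.0625 or a number of a turn 0.188, either way. A call with a gripper value outside its range is refused whole. "claw" is the opening, from 0 (shut) to 1 (fully open), set as the call begins (left out, the last holds). The fingers move at their own pace and stop on an object; the grip force is fixed at half the most. Time passes only in rows, so rows that do not move let the fingers close. It gives the time, the measured TCP pose, the force, the opening and the grip force at its end, in the units of the state.
- sense(): the state, without advancing time (a new reading comes with each control period).
- capture(name): name is "scene" or "top" or "wrist"; returns the picture (384x512x3 uint8, red, green, blue); there is no depth.
- camera_model(name): a dict with "fovy" (degrees; the focal length in pixels is half the picture's height over the tangent of half this angle, whatever the lens; pixels are square), "cx", "cy" (the principal point, pixels), "eye" and "rotation" of the camera in the world. Camera axes: x right, y down, z forward; pixel columns grow to the right and rows downward; lengths in m; the calibration is good to about 2 mm. A picture is of the moment at which its call begins: read the wrist's pose just before it. camera_model takes no time and is no camera call; for the wrist camera it gives the pose at the moment of the call.
- finish_job(): hands the job in; it is judged then, once.
The state is a dict: "time_s": time; "joints": joint angles; "joint_velocities": joint speeds; "effort": joint torques, N m; "tcp_pos": TCP position; "ee_rot": TCP orientation; "wrist_force": force on the tool from outside, world axes, zero at the start; "moment": the same for the moment, N m; "gripper_width": opening from 0.0 (shut) to 1.0 (fully open); "gripper_force": force on a finger pad.
Only numpy, scipy, OpenCV 4.12 (cv2) and the standard library are available. Lean on these libraries where they do the work, as an engineer would, in place of code of your own. Each camera call takes 0.05 s, during which the arm holds its last target. There are 200 camera calls.

## Working session

There is one attempt and no reset: what is moved stays moved. The work goes in short steps, Python scripts to look and compute and a tool call to move; the robot and the scene stay as the last step left them, time stands still between calls to the robot, and variables do not carry over. Pictures are saved under pics/ and viewed, at most 10 in all, crops included, and the job is handed in when it is done.

Besides the shell and the picture viewer there is one more tool, called after "Emit:" as name(argument=value, ...), one argument or row to a line, values as JSON. jog_arm: Moves the arm, as the interface text tells. Its arguments: {"type":"object","properties":{"rows":{"type":"array"},"claw":{"type":"number"}},"required":["rows"]}

```bash
mkdir -p pics
python3 - <<'E'
from station import *
import cv2,numpy as np
print(finger_overhang if not callable(finger_overhang) else finger_overhang())
s=sense();print(s)
for n in("scene","top"):
    m=camera_model(n);print(n,m)
    cv2.imwrite(f"pics/{n}0.png",cv2.resize(capture(n)[:,:,::-1],(800,600),interpolation=cv2.INTER_CUBIC))
E
```

```text
0.0697
{'time_s': 0.0, 'joints': array([ 8.32266154e+01,  2.20908776e+01,  3.80110768e-01, -2.89951605e-02,
       -6.84108260e+01, -1.48149801e+01]), 'joint_velocities': array([-0.0207314 , -0.08938396,  0.03861936,  0.0421145 ,  0.0288974 ,
        0.02845665]), 'effort': array([-8.20509358e-04, -3.90659523e+01,  1.87410718e+01,  4.21983674e+00,
        1.09771744e-02, -1.90869250e-04]), 'tcp_pos': array([0.22978689, 0.58074387, 0.29116046]), 'ee_rot': array([[ 9.29782543e-01, -3.68108554e-01, -7.17566475e-04],
       [-3.68109243e-01, -9.29780283e-01, -2.05183829e-03],
       [ 8.81200666e-05,  2.17190628e-03, -9.99997638e-01]]), 'wrist_force': array([0.12452474, 0.36434212, 0.02382757]), 'moment': array([0.00057404, 0.02115935, 0.0350671 ]), 'gripper_force': 0.0, 'gripper_width': 0.9994685610788918}
scene {'fovy': 44.871221772448, 'cx': 253.72176590293083, 'cy': 196.29733169059958, 'eye': array([-0.75835102, -0.53981058,  0.9354753 ]), 'rotation': array([[ 0.46173697, -0.45838191,  0.75939779],
       [-0.88666078, -0.26277195,  0.38050434],
       [ 0.02513213, -0.84902116, -0.52776079]])}
top {'fovy': 50.65077723145508, 'cx': 257.5788068714444, 'cy': 190.99642379083105, 'eye': array([0.13634458, 0.1043126 , 1.5919246 ]), 'rotation': array([[-0.09501781, -0.97242019,  0.21300375],
       [-0.99546519,  0.0918388 , -0.02479307],
       [ 0.00454728, -0.21439361, -0.97673676]])}
```

View pics/scene0.png

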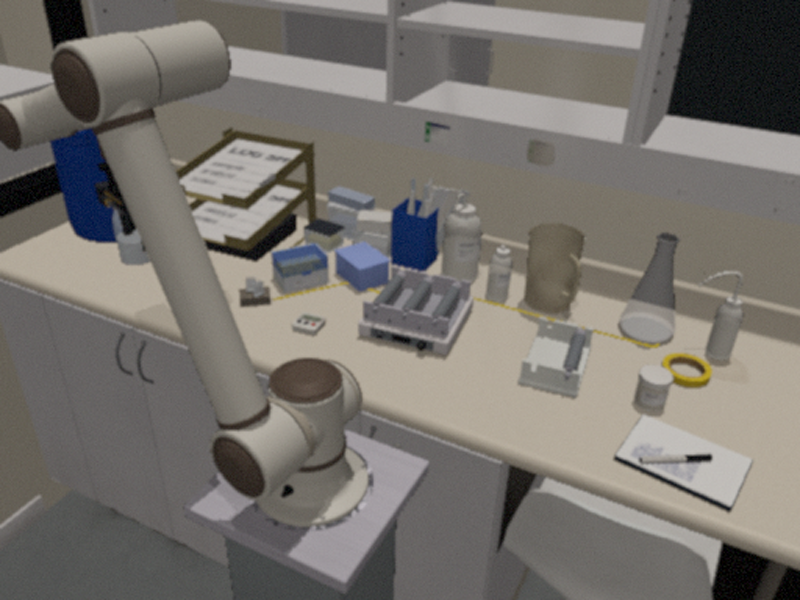

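View pics/top0.png

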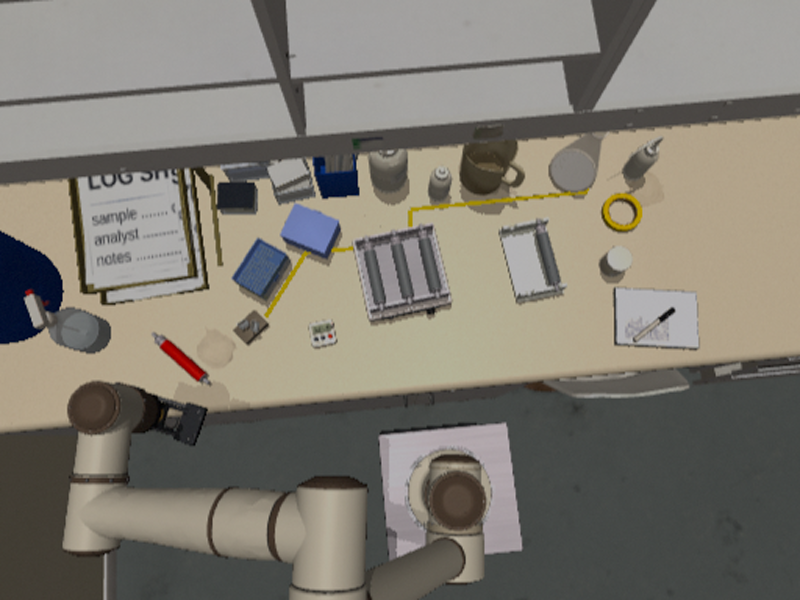

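The scene shows the unit (top view, 800 px scale) at (402,271), its panel facing the robot. The caddy is at (532,260) with the spare on its right side, the jar at (617,262) and the timer at (322,333). The red look-alike at (180,358) is not meant. I'll enlarge the unit and caddy.

```bash
python3 - <<'E'
from station import *
import cv2,numpy as np
im=np.mean([capture("top").astype(float) for _ in range(4)],0).astype(np.uint8)
c=im[132:214,218:372,::-1]
cv2.imwrite("pics/crop1.png",cv2.resize(c,None,fx=5,fy=5,interpolation=cv2.INTER_CUBIC))
open("h.py","w").write('''
from station import *
import cv2,numpy as np
def px2w(n,u,v,z,m=None):
    m=m or camera_model(n);f=192/np.tan(np.radians(m["fovy"]/2))
    d=m["rotation"]@np.array([(u-m["cx"])/f,(v-m["cy"])/f,1]);e=m["eye"]
    return e+d*(z-e[2])/d[2]
def w2px(n,P,m=None):
    m=m or camera_model(n);f=192/np.tan(np.radians(m["fovy"]/2))
    c=(np.atleast_2d(P)-m["eye"])@m["rotation"]
    return c[:,:2]/c[:,2:]*f+[m["cx"],m["cy"]]
''')
E
python3 - <<'E'
import sys;sys.path.insert(0,'.')
from h import *
k=512/800
for n,u,v,z in [("unit",402,271,.08),("caddy",532,260,.05),("jar",617,262,.04),("timer",322,333,.02)]: print(n,px2w("top",u*k,v*k,z).round(3))
m=camera_model("wrist");print(m)
E
```

```text
unit [0.535 0.061 0.08 ]
caddy [ 0.541 -0.27   0.05 ]
jar [ 0.518 -0.487  0.04 ]
timer [0.41  0.274 0.02 ]
{'fovy': 68.93054539568944, 'cx': 258.8830245166883, 'cy': 191.5656887262949, 'eye': array([0.30384657, 0.55194631, 0.38433356]), 'rotation': array([[-3.68331978e-01, -8.90206794e-01, -2.68073532e-01],
       [-9.29693846e-01,  3.52982833e-01,  1.05225817e-01],
       [ 9.52617561e-04,  2.87984346e-01, -9.57634643e-01]])}
```

View pics/crop1.png

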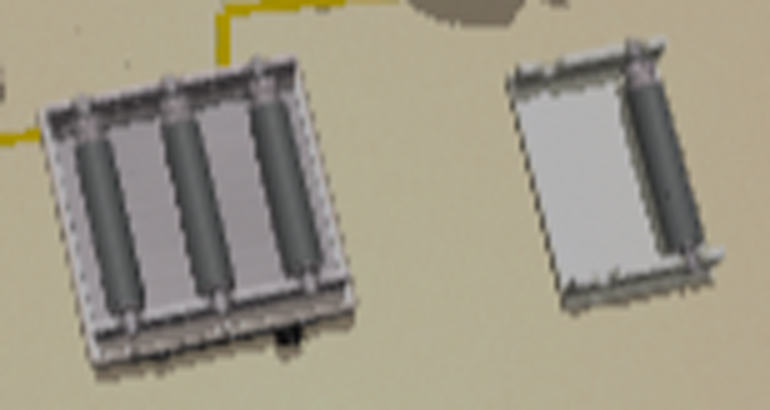

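Crop: the three roller tangs run from (82,103) to (131,328), (171,84) to (221,306) and (260,65) to (312,280). The spare runs from (637,45) to (692,262). The bright aluminium (+x) ends all point away from the robot, and the caddy's empty notches are on the left.

Run:
```python
from h import *
for n,a,b,z in [("L",(82,103),(131,328),.078),("M",(171,84),(221,306),.078),("R",(260,65),(312,280),.078),("spare",(637,45),(692,262),.048)]:
    A,B=[px2w("top",218+(p[0]-2)/5,132+(p[1]-2)/5,z) for p in(a,b)]
    d=A-B;print(n,((A+B)/2).round(4),np.linalg.norm(d).round(4),np.degrees(np.arctan2(d[1],d[0])).round(2))
```

```text
L [0.5384 0.1316 0.078 ] 0.1834 6.99
M [0.5482 0.0613 0.078 ] 0.1817 6.85
R [ 0.5595 -0.0098  0.078 ] 0.1771 7.18
spare [ 0.5554 -0.3123  0.048 ] 0.1822 5.58
```

Emit:
jog_arm(
  rows=[
    [[0, 0, 0, -0.1663], [0, 0, 0, -0.1663], [0, 0, 0, -0.1663], [0.0224, 0.0553, 0, 0], [0.0224, 0.0553, 0, 0], [0.0224, 0.0553, 0, 0], [0.0224, 0.0553, 0, 0], [0.0224, 0.0553, 0, 0], [0.0224, 0.0553, 0, 0], [0.0224, 0.0553, 0, 0], [0.0224, 0.0553, 0, 0], [0.0224, 0.0553, 0, 0], [0.0224, 0.0553, 0, 0], [0, 0, 0, 0], [0, 0, 0, 0]],
  ],
  claw=0,
)

```text
time_s: 2.17
tcp_pos: [0.5195, 0.0593, 0.2921]
ee_rot: [[0.993, 0.121, -0.0], [0.121, -0.993, 0.0], [-0.0, -0.0, -1.0]]
wrist_force: [-0.4, 0.4, -0.4]
gripper_width: 0.007
gripper_force: 0.0
```

Run:
```python
from h import *
s=sense();print(s["time_s"],s["tcp_pos"],s["ee_rot"].round(4),s["wrist_force"],s["joints"])
m=camera_model("wrist");im=capture("wrist");np.save("w1.npy",im);import pickle;pickle.dump(m,open("w1.pkl","wb"))
cv2.imwrite("pics/w1.png",cv2.resize(im[:,:,::-1],(800,600),interpolation=cv2.INTER_CUBIC))
```

```text
2.175 [0.51946202 0.05934627 0.2920731 ] [[ 9.927e-01  1.209e-01 -4.000e-04]
 [ 1.209e-01 -9.927e-01  1.000e-04]
 [-4.000e-04 -1.000e-04 -1.000e+00]] [-0.41679326  0.43323177 -0.39722652] [ 2.43074096e+01  1.21012777e+01 -1.37730468e+01 -1.55743121e-02
 -6.41455959e+01  7.26459831e+01]
```

View pics/w1.png

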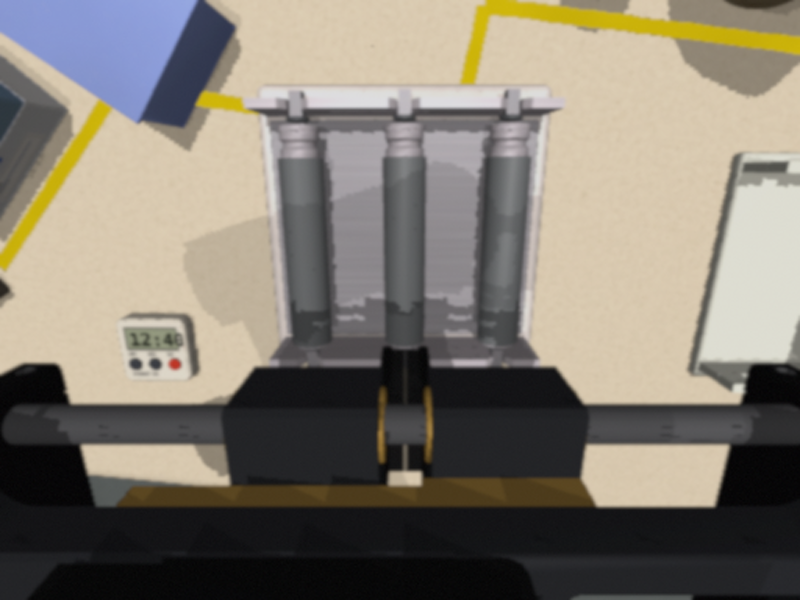

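Run:
```python
from h import *
import pickle;m=pickle.load(open("w1.pkl","rb"));k=512/800
P=lambda u,v,z:px2w("",u*k,v*k,z,m)
for n,far,bnd,near in [("L",(296,103),(299,157),(312,346)),("M",(404,103),(404,157),(404,348)),("R",(512,103),(507,157),(497,346))]:
    a,b,c=P(*far,.080),P(*bnd,.090),P(*near,.080)
    print(n,a.round(4),b.round(4),c.round(4),np.degrees(np.arctan2(*(b-c)[1::-1])).round(2),np.linalg.norm((b-c)[:2]).round(3))
# model fit: project model points of unit for pose, least squares
from scipy.optimize import least_squares
obs=[];mod=[]
for y,far,bnd in [(.07,(296,103),(299,157)),(0,(404,103),(404,157)),(-.07,(512,103),(507,157))]:
    obs+=[far];mod+=[(.0895,y,.080)]
    obs+=[bnd];mod+=[(.056,y,.0895)]
for y,n in [(.07,(312,346)),(0,(404,348)),(-.07,(497,346))]:
    obs+=[n];mod+=[(-.076,y,.080)]
obs=np.array(obs)*k;mod=np.array(mod)
def T(p):
    c,s=np.cos(p[2]),np.sin(p[2]);return mod@np.array([[c,-s,0],[s,c,0],[0,0,1]]).T+[p[0],p[1],0]
r=least_squares(lambda p:(w2px("",T(p),m)-obs).ravel(),[.54,.06,.12])
print(r.x,np.degrees(r.x[2]));print((w2px("",T(r.x),m)-obs).round(1).tolist())
```

```text
L [0.6294 0.1428 0.08  ] [0.5967 0.1368 0.09  ] [0.4625 0.1225 0.08  ] 6.1 0.135
M [0.6377 0.074  0.08  ] [0.6048 0.07   0.09  ] [0.4693 0.0536 0.08  ] 6.9 0.137
R [0.6461 0.0053 0.08  ] [0.6128 0.0045 0.09  ] [ 0.4793 -0.0156  0.08  ] 8.56 0.135
[0.5482749  0.06325111 0.12199103] 6.989571118250071
[[-0.9, 0.7], [-2.7, 1.1], [-0.2, 0.6], [-0.1, 1.0], [0.6, 0.6], [3.7, 0.9], [-0.7, -1.5], [0.1, -2.8], [0.2, -1.6]]
```

Emit:
jog_arm(
  rows=[
    [[0.0291, -0.0065, 0.04, 0], [0, 0, 0.05, 0], [0, 0, 0.036, 0], [0, 0, 0, 0], [0, 0, 0, 0], [0, 0, 0, 0]],
  ],
)

```text
time_s: 2.98
tcp_pos: [0.5486, 0.0703, 0.1684]
ee_rot: [[0.992, 0.123, 0.004], [0.123, -0.992, 0.001], [0.004, -0.001, -1.0]]
wrist_force: [0.3, 0.3, 0.5]
gripper_width: 0.007
gripper_force: 0.0
```

Emit:
jog_arm(
  rows=[
    [[0, 0, 0.001, 0], [0, 0, 0.001, 0], [0, 0, 0, 0]],
  ],
)

```text
time_s: 3.35
tcp_pos: [0.5477, 0.0694, 0.1644]
ee_rot: [[0.993, 0.122, 0.0], [0.122, -0.993, 0.0], [0.0, -0.0, -1.0]]
wrist_force: [-0.7, -0.5, 0.7]
gripper_width: 0.001
gripper_force: 0.0
```

Emit:
jog_arm(
  rows=[
    [[0, 0, 0.0015, 0], [0, 0, 0.0015, 0], [0, 0, 0, 0], [0, 0, 0, 0]],
  ],
)

```text
time_s: 3.85
tcp_pos: [0.5477, 0.0696, 0.1612]
ee_rot: [[0.993, 0.122, -0.0], [0.122, -0.993, -0.0], [-0.0, 0.0, -1.0]]
wrist_force: [0.6, 0.2, 0.5]
gripper_width: 0.006
gripper_force: 0.0
```

Emit:
jog_arm(
  rows=[
    [[0, 0, 0.0007, 0], [0, 0, 0, 0]],
  ],
)

```text
time_s: 4.1
tcp_pos: [0.5477, 0.0695, 0.1605]
ee_rot: [[0.993, 0.122, -0.0], [0.122, -0.993, 0.0], [-0.0, -0.0, -1.0]]
wrist_force: [0.2, 0.1, -0.4]
gripper_width: 0.006
gripper_force: 0.0
```

Emit:
jog_arm(
  rows=[
    [[0, 0, 0.0005, 0], [0, 0, 0, 0]],
  ],
)

```text
time_s: 4.35
tcp_pos: [0.5478, 0.0696, 0.1601]
ee_rot: [[0.993, 0.122, 0.0], [0.122, -0.993, 0.0], [0.0, 0.0, -1.0]]
wrist_force: [1.1, -0.4, 0.0]
gripper_width: 0.004
gripper_force: 0.1
```

Emit:
jog_arm(
  rows=[
    [[0, 0, 0.0005, 0], [0, 0, 0, 0]],
  ],
)

```text
time_s: 4.6
tcp_pos: [0.5478, 0.0695, 0.1599]
ee_rot: [[0.993, 0.122, 0.0], [0.122, -0.993, 0.0], [0.0, 0.0, -1.0]]
wrist_force: [-0.2, -0.8, 2.1]
gripper_width: 0.005
gripper_force: 1.3
```

Emit:
jog_arm(
  rows=[
    [[0, 0, 0.0003, 0], [0, 0, 0, 0]],
  ],
)

```text
time_s: 4.85
tcp_pos: [0.5479, 0.0696, 0.1597]
ee_rot: [[0.993, 0.122, 0.001], [0.122, -0.993, 0.0], [0.001, 0.0, -1.0]]
wrist_force: [-1.6, -0.4, 5.3]
gripper_width: 0.005
gripper_force: 2.6
```

Emit:
jog_arm(
  rows=[
    [[0, 0.0015, 0.0001, 0], [0, 0.0015, 0, 0], [0, 0.0015, 0, 0], [0, 0.0015, 0, 0]],
  ],
)

```text
time_s: 5.35
tcp_pos: [0.5487, 0.0637, 0.1599]
ee_rot: [[0.993, 0.122, 0.001], [0.122, -0.993, 0.0], [0.001, -0.0, -1.0]]
wrist_force: [-1.2, -0.4, 6.0]
gripper_width: 0.005
gripper_force: 3.2
```

Emit:
jog_arm(
  rows=[
    [[0, 0.0015, 0, 0], [0, 0.0015, 0, 0]],
  ],
)

```text
time_s: 5.6
tcp_pos: [0.5491, 0.0607, 0.1599]
ee_rot: [[0.993, 0.122, 0.001], [0.122, -0.993, 0.0], [0.001, -0.0, -1.0]]
wrist_force: [-2.0, 0.2, 5.6]
gripper_width: 0.002
gripper_force: 3.3
```

Emit:
jog_arm(
  rows=[
    [[0, 0.0015, 0, 0], [0, 0.0015, 0, 0]],
  ],
)

```text
time_s: 5.85
tcp_pos: [0.5495, 0.0577, 0.1598]
ee_rot: [[0.993, 0.122, 0.001], [0.122, -0.993, 0.0], [0.001, -0.0, -1.0]]
wrist_force: [-2.1, 0.4, 5.0]
gripper_width: 0.004
gripper_force: 2.9
```

Emit:
jog_arm(
  rows=[
    [[0, 0, -0.004, 0], [0, -0.006, 0, 0], [0, -0.006, 0, 0], [0, 0, 0.003, 0], [0, 0, 0.001, 0], [0, 0, 0, 0], [0, 0.0015, 0, 0], [0, 0.0015, 0, 0], [0, 0.0015, 0, 0], [0, 0.0015, 0, 0]],
  ],
)

```text
time_s: 7.1
tcp_pos: [0.5487, 0.0636, 0.1599]
ee_rot: [[0.993, 0.122, 0.001], [0.122, -0.993, 0.0], [0.001, -0.0, -1.0]]
wrist_force: [-1.9, 0.7, 5.8]
gripper_width: 0.008
gripper_force: 3.0
```

Emit:
jog_arm(
  rows=[
    [[0, 0.0015, 0, 0], [0, 0.0015, 0, 0], [0, 0.0015, 0, 0], [0, 0.0015, 0, 0]],
  ],
)

```text
time_s: 7.6
tcp_pos: [0.5494, 0.0576, 0.1598]
ee_rot: [[0.993, 0.122, 0.001], [0.122, -0.993, 0.0], [0.001, -0.0, -1.0]]
wrist_force: [-0.7, -0.2, 5.5]
gripper_width: 0.006
gripper_force: 2.6
```

Emit:
jog_arm(
  rows=[
    [[0, 0, -0.02, 0], [0, 0.03, 0, 0], [0, 0.028, 0, 0], [0, 0, 0.015, 0], [0, 0, 0.003, 0], [0, 0, 0.0012, 0], [0, 0, 0.0004, 0], [0, 0, 0, 0]],
  ],
)

```text
time_s: 8.6
tcp_pos: [0.5564, 0.0005, 0.1599]
ee_rot: [[0.992, 0.122, 0.001], [0.122, -0.992, 0.0], [0.001, -0.0, -1.0]]
wrist_force: [-0.3, -0.3, 3.2]
gripper_width: 0.007
gripper_force: 1.5
```

Emit:
jog_arm(
  rows=[
    [[0, 0, 0.0003, 0], [0, 0, 0, 0]],
  ],
)

```text
time_s: 8.85
tcp_pos: [0.5565, 0.0002, 0.1598]
ee_rot: [[0.993, 0.122, 0.001], [0.122, -0.993, 0.0], [0.001, 0.0, -1.0]]
wrist_force: [-1.1, 0.7, 3.9]
gripper_width: 0.003
gripper_force: 2.5
```

Emit:
jog_arm(
  rows=[
    [[0, 0.0015, 0.0002, 0], [0, 0.0015, 0, 0], [0, 0.0015, 0, 0], [0, 0.0015, 0, 0]],
  ],
)

```text
time_s: 9.35
tcp_pos: [0.5573, -0.0058, 0.1599]
ee_rot: [[0.993, 0.122, 0.001], [0.122, -0.993, 0.0], [0.001, 0.0, -1.0]]
wrist_force: [-2.5, 0.9, 6.9]
gripper_width: 0.004
gripper_force: 3.3
```

Emit:
jog_arm(
  rows=[
    [[0, 0.0015, 0, 0], [0, 0.0015, 0, 0], [0, 0.0015, 0, 0], [0, 0.0015, 0, 0]],
  ],
)

```text
time_s: 9.85
tcp_pos: [0.5581, -0.0118, 0.1598]
ee_rot: [[0.993, 0.122, 0.001], [0.122, -0.993, 0.0], [0.001, 0.0, -1.0]]
wrist_force: [-1.1, 0.2, 6.0]
gripper_width: 0.001
gripper_force: 2.9
```

Emit:
jog_arm(
  rows=[
    [[0, 0, -0.004, 0], [0, -0.006, 0, 0], [0, -0.006, 0, 0], [0, 0, 0.003, 0], [0, 0, 0.001, 0], [0, 0, 0, 0], [0, 0.0015, 0, 0], [0, 0.0015, 0, 0], [0, 0.0015, 0, 0], [0, 0.0015, 0, 0], [0, 0.0015, 0, 0]],
  ],
)

```text
time_s: 11.22
tcp_pos: [0.5574, -0.0075, 0.1599]
ee_rot: [[0.993, 0.122, 0.001], [0.122, -0.993, -0.0], [0.001, 0.0, -1.0]]
wrist_force: [-0.6, 0.2, 5.6]
gripper_width: 0.004
gripper_force: 3.0
```

Emit:
jog_arm(
  rows=[
    [[0, 0.0015, 0, 0], [0, 0.0015, 0, 0], [0, 0.0015, 0, 0]],
  ],
)

```text
time_s: 11.6
tcp_pos: [0.558, -0.012, 0.1598]
ee_rot: [[0.993, 0.122, 0.001], [0.122, -0.993, -0.0], [0.001, 0.0, -1.0]]
wrist_force: [-0.7, 0.6, 5.2]
gripper_width: 0.008
gripper_force: 2.7
```

Emit:
jog_arm(
  rows=[
    [[0, 0, -0.02, 0], [0, -0.051, 0, 0], [0, -0.051, 0, 0], [0, -0.05, 0, 0], [0, 0, 0.015, 0], [0, 0, 0.003, 0], [0, 0, 0.0012, 0], [0, 0, 0.0004, 0], [0, 0, 0.0003, 0], [0, 0, 0, 0]],
  ],
)

```text
time_s: 12.85
tcp_pos: [0.5395, 0.1387, 0.1598]
ee_rot: [[0.993, 0.121, 0.001], [0.121, -0.993, 0.0], [0.001, -0.0, -1.0]]
wrist_force: [-1.3, 0.3, 5.0]
gripper_width: 0.004
gripper_force: 2.6
```

Emit:
jog_arm(
  rows=[
    [[0, 0.0015, 0.0003, 0], [0, 0.0015, 0, 0], [0, 0.0015, 0, 0], [0, 0.0015, 0, 0]],
  ],
)

```text
time_s: 13.35
tcp_pos: [0.5407, 0.1341, 0.1599]
ee_rot: [[0.993, 0.122, 0.003], [0.122, -0.993, 0.002], [0.003, -0.002, -1.0]]
wrist_force: [-1.3, 3.9, 6.7]
gripper_width: 0.004
gripper_force: 3.2
```

Emit:
jog_arm(
  rows=[
    [[0, 0.0015, 0, 0], [0, 0.0015, 0, 0], [0, 0.0015, 0, 0], [0, 0.0015, 0, 0]],
  ],
)

```text
time_s: 13.85
tcp_pos: [0.5415, 0.1282, 0.1599]
ee_rot: [[0.993, 0.122, 0.003], [0.122, -0.993, 0.002], [0.003, -0.002, -1.0]]
wrist_force: [-2.3, 4.1, 6.4]
gripper_width: 0.002
gripper_force: 3.0
```

The third roller (slot_2, on the left) drags: 4 N sideways against about 0.5 N for the other two. I'll finish its quarter turn.

Emit:
jog_arm(
  rows=[
    [[0, 0, -0.004, 0], [0, -0.006, 0, 0], [0, -0.007, 0, 0], [0, 0, 0.003, 0], [0, 0, 0.001, 0], [0, 0, 0, 0], [0, 0.0015, 0, 0], [0, 0.0015, 0, 0], [0, 0.0015, 0, 0], [0, 0.0015, 0, 0], [0, 0.0015, 0, 0], [0, 0.0015, 0, 0], [0, 0.0015, 0, 0], [0, 0.0015, 0, 0], [0, 0.0015, 0, 0]],
  ],
)

```text
time_s: 15.72
tcp_pos: [0.5413, 0.1277, 0.1599]
ee_rot: [[0.992, 0.122, 0.002], [0.122, -0.992, 0.002], [0.003, -0.002, -1.0]]
wrist_force: [-2.2, 3.9, 5.3]
gripper_width: 0.005
gripper_force: 2.6
```

Emit:
jog_arm(
  rows=[
    [[0, -0.003, -0.04, 0], [0, -0.004, -0.04, 0], [0, 0, 0, 0], [0, 0, 0, 0]],
  ],
  claw=0.6,
)

```text
time_s: 16.23
tcp_pos: [0.5392, 0.1333, 0.238]
ee_rot: [[0.993, 0.121, -0.002], [0.121, -0.993, -0.0], [-0.002, 0.0, -1.0]]
wrist_force: [0.2, 0.3, -0.6]
gripper_width: 0.37
gripper_force: 0.0
```

Run:
```python
from h import *
s=sense();print(s["time_s"],s["tcp_pos"],s["ee_rot"].round(4),s["wrist_force"],s["gripper_width"])
c=np.array([.5398,.1328]);d=c-s["tcp_pos"][:2];print(d@s["ee_rot"][:2,:2])
m=camera_model("wrist");im=capture("wrist")
cv2.imwrite("pics/w2.png",cv2.resize(im[:,:,::-1],(800,600),interpolation=cv2.INTER_CUBIC))
```

```text
16.225 [0.53922309 0.1333187  0.23798107] [[ 9.926e-01  1.214e-01 -1.600e-03]
 [ 1.214e-01 -9.926e-01 -3.000e-04]
 [-1.700e-03  1.000e-04 -1.000e+00]] [ 0.2174503   0.32714667 -0.60032189] 0.36950889952969496
[0.00050967 0.0005849 ]
```

View pics/w2.png

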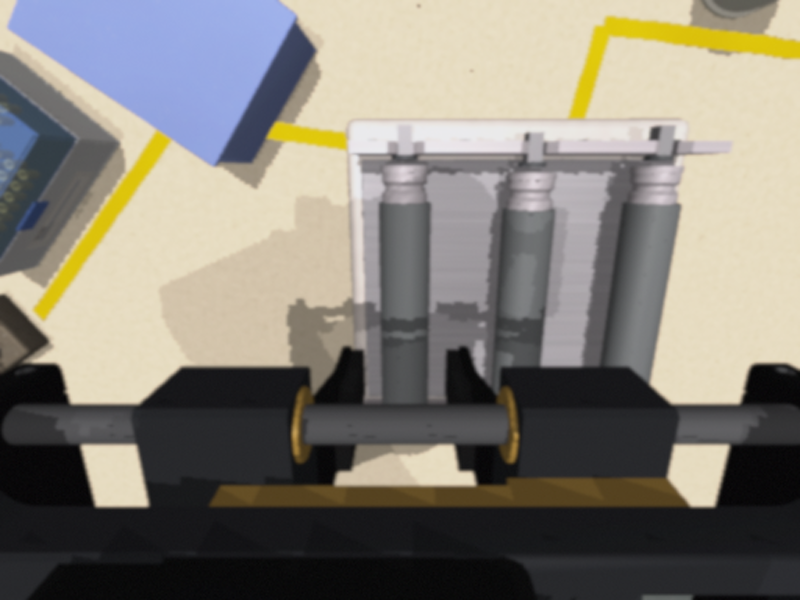

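Emit:
jog_arm(
  rows=[
    [[0.0005, 0.0005, 0.02, 0], [0, 0, 0.03, 0], [0, 0, 0.03, 0], [0, 0, 0.02, 0], [0, 0, 0.012, 0], [0, 0, 0, 0], [0, 0, 0, 0]],
  ],
  claw=0.6,
)

```text
time_s: 17.15
tcp_pos: [0.5408, 0.1333, 0.1274]
ee_rot: [[0.993, 0.122, 0.001], [0.122, -0.993, 0.0], [0.001, -0.0, -1.0]]
wrist_force: [-0.1, 0.6, -0.3]
gripper_width: 0.601
gripper_force: 0.0
```

Emit:
jog_arm(
  rows=[
    [[0, 0, 0, 0], [0, 0, 0, 0], [0, 0, 0, 0], [0, 0, 0, 0], [0, 0, 0, 0], [0, 0, 0, 0]],
  ],
  claw=0,
)

```text
time_s: 17.9
tcp_pos: [0.5405, 0.1332, 0.1272]
ee_rot: [[0.993, 0.122, 0.0], [0.122, -0.993, 0.0], [0.0, -0.0, -1.0]]
wrist_force: [-0.5, 0.7, 3.3]
gripper_width: 0.339
gripper_force: 30.0
```

Emit:
jog_arm(
  rows=[
    [[0, 0, -0.003, 0], [0, 0, -0.005, 0], [0, 0, -0.01, 0], [0, 0, -0.015, 0], [0, 0, -0.03, 0], [0, 0, -0.04, 0], [0, 0, -0.03, 0], [0, 0, 0, 0]],
  ],
)

```text
time_s: 18.9
tcp_pos: [0.5415, 0.1337, 0.2636]
ee_rot: [[0.992, 0.122, 0.007], [0.122, -0.993, 0.004], [0.007, -0.003, -1.0]]
wrist_force: [-0.0, 0.2, -2.7]
gripper_width: 0.336
gripper_force: 30.0
```

Emit:
jog_arm(
  rows=[
    [[-0.005, 0.03, 0, 0], [-0.007, 0.045, 0, 0], [-0.008, 0.05, 0, 0], [-0.008, 0.05, 0, 0], [-0.007, 0.045, 0, 0], [-0.005, 0.03, 0, 0], [0, 0, 0, 0], [0, 0, 0, 0], [0, 0, 0, 0]],
  ],
)

```text
time_s: 20.02
tcp_pos: [0.5311, -0.119, 0.2595]
ee_rot: [[0.992, 0.123, -0.001], [0.123, -0.992, 0.0], [-0.001, -0.0, -1.0]]
wrist_force: [0.1, 0.1, -2.3]
gripper_width: 0.336
gripper_force: 30.0
```

Run:
```python
from h import *
import pickle
s=sense();print(s["time_s"],s["tcp_pos"],s["ee_rot"].round(4),s["wrist_force"],s["gripper_width"],s["gripper_force"])
m=camera_model("wrist");im=capture("wrist");pickle.dump((m,im),open("w3.pkl","wb"))
cv2.imwrite("pics/w3.png",cv2.resize(im[:,:,::-1],(800,600),interpolation=cv2.INTER_CUBIC))
```

```text
20.025 [ 0.53109437 -0.11901743  0.25954621] [[ 9.924e-01  1.230e-01 -6.000e-04]
 [ 1.230e-01 -9.924e-01  2.000e-04]
 [-6.000e-04 -3.000e-04 -1.000e+00]] [ 0.10867334  0.12193459 -2.28255585] 0.33586377287477437 29.999642372131348
```

View pics/w3.png

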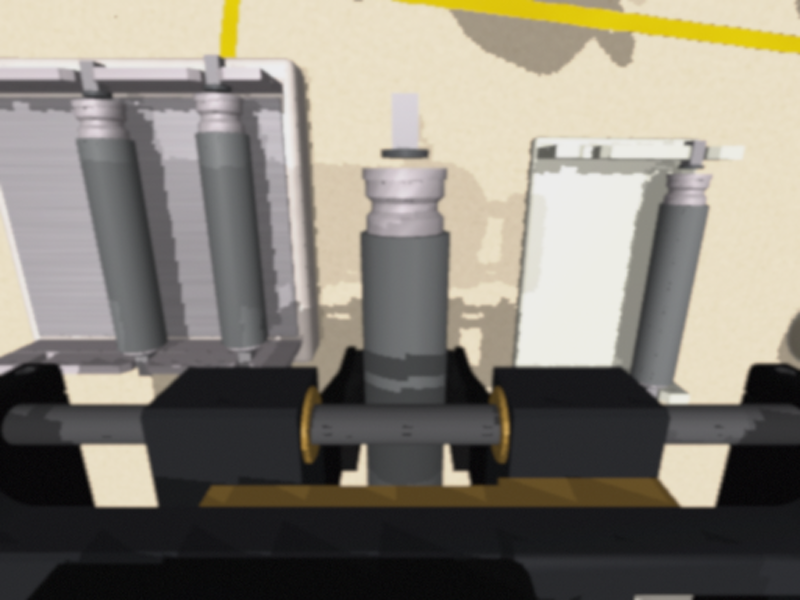

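The held roller is straight in the grip: tang tip at (405,93), sleeve edge at (405,233). The caddy is on the right, with its left notches (about (598,152)) empty and the spare at (687,205). I'll take one crop to get its pose.

Run:
```python
from h import *
import pickle
m,im=pickle.load(open("w3.pkl","rb"))
c=im[82:262,322:482,::-1]
c=cv2.resize(c,(640,720),interpolation=cv2.INTER_CUBIC)[:600]
cv2.imwrite("pics/crop2.png",c)
k=512/800
P=lambda u,v,z:px2w("",u*k,v*k,z,m)
for u,v,z in[(405,93,.212),(405,233,.222)]:print(P(u,v,z))
```

```text
[ 0.6307874  -0.10689851  0.212     ]
[ 0.59158795 -0.11174833  0.222     ]
```

View pics/crop2.png

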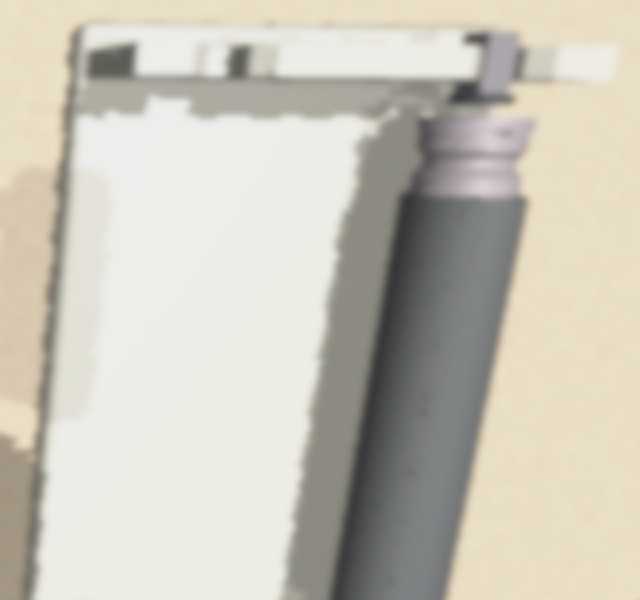

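Run:
```python
from h import *
import pickle
m,im=pickle.load(open("w3.pkl","rb"))
P=lambda u,v,z:px2w("",322+(u-1.5)/4,82+(v-1.5)/4,z,m)
a=P(238,61,.056);b=P(515,62,.056);print(a,b,np.linalg.norm(a-b),np.degrees(np.arctan2((a-b)[1],(a-b)[0]))-90)
e=P(78,45,.012);f=P(35,580,.012);d=e-f;print("edge",e,f,np.degrees(np.arctan2(d[1],d[0])))
t=P(501,33,.05);bd=P(465,198,.058);n=px2w("",655*.64,385*.64,.057,m);d=bd-n
print("spare",t,bd,n,np.linalg.norm(d),np.degrees(np.arctan2(d[1],d[0])))
from math import *
for deg in(5.,5.5,6.,6.5,7):
    r=radians(deg);X=np.array([cos(r),sin(r)]);Y=np.array([-sin(r),cos(r)])
    O=(a[:2]+b[:2])/2-.0885*X
    print(deg,"O",O,"p1",O+.035*Y,"p0",O-.035*Y,"edge off",(e[:2]-O)@Y,(f[:2]-O)@Y,"spare: ",(t[:2]-O)@X-.097,(bd[:2]-O)@X-.056,(bd[:2]-O)@Y,(n[:2]-O)@X+.076,(n[:2]-O)@Y)
```

```text
[ 0.63492217 -0.22965141  0.056     ] [ 0.643202  -0.2986051  0.056    ] 0.06944902066104748 6.847181266059579
edge [ 0.6372454 -0.200928   0.012    ] [ 0.47196162 -0.22130469  0.012     ] 7.028135462261706
spare [ 0.65019775 -0.29668984  0.05      ] [ 0.60925327 -0.295131    0.058     ] [ 0.47830432 -0.31453869  0.057     ] 0.1323831039606986 8.43032773024068Traceback (most recent call last):
  File "<stdin>", line 13, in <module>
TypeError: 'float' object is not subscriptable
```

Emit:
jog_arm(
  rows=[
    [[0, 0.03, 0, 0], [-0.001, 0.05, -0.01, 0], [-0.001, 0.042, -0.0, 0], [0, 0, 0.05, 0], [0, 0, 0.05, 0], [0, 0, 0.03, 0], [0, 0, 0.009, 0], [0, 0, 0, 0], [0, 0, 0, 0], [0, 0, 0, 0]],
  ],
)

```text
time_s: 21.32
tcp_pos: [0.5448, -0.2413, 0.1324]
ee_rot: [[0.993, 0.122, 0.003], [0.122, -0.993, -0.001], [0.003, 0.001, -1.0]]
wrist_force: [0.7, 0.3, -2.4]
gripper_width: 0.339
gripper_force: 30.0
```

Run:
```python
from h import *
import pickle
s=sense();print(s["time_s"],s["tcp_pos"],s["ee_rot"].round(4),s["wrist_force"])
m=camera_model("wrist");im=capture("wrist");pickle.dump((m,im),open("w4.pkl","wb"))
cv2.imwrite("pics/w4.png",cv2.resize(im[:300,100:500,::-1],(800,600),interpolation=cv2.INTER_CUBIC))
```

```text
21.325 [ 0.5447723  -0.24127316  0.13238962] [[ 9.925e-01  1.221e-01  2.900e-03]
 [ 1.221e-01 -9.925e-01 -6.000e-04]
 [ 2.800e-03  9.000e-04 -1.000e+00]] [ 0.67958312  0.27024393 -2.43907112]
```

View pics/w4.png

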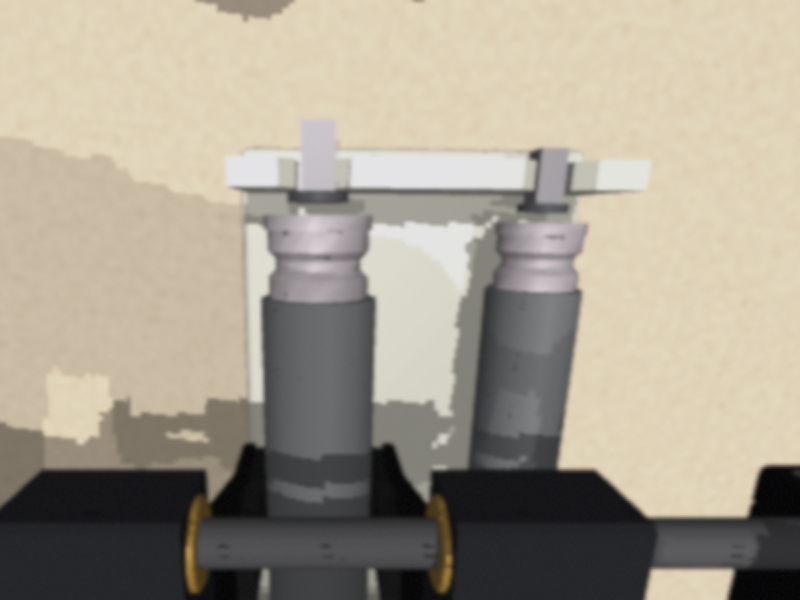

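The tang, at u=318, hangs over the notch mouth (280–352, centre about 316), so it is about 0.5 mm off laterally. I'll check the lengthwise position.

Run:
```python
from h import *
import pickle
s=sense();R=s["ee_rot"][:2,:2];print(s["tcp_pos"])
def show(f,off,sc,pts):
    m,im=pickle.load(open(f,"rb"))
    for n,u,v,z in pts:
        p=px2w("",off[0]+u/sc,off[1]+v/sc,z,m);print(n,p.round(4),((p-s["tcp_pos"])[:2]@R).round(4))
show("w4.pkl",(100,0),2,[("held tip",318,120,.085),("held sleeve",318,297,.095),("notch",315.5,171,.056),("spare tip",552,150,.05),("sp sleeve",532,291,.058),("plate inner",400,190,.056),("plate outer",400,151,.056)])
print("unit, from w3")
show("w3.pkl",(0,0),1.5625,[("R tip",212,56,.08),("M tip",87,61,.08),("R sl",221,132,.089),("M sl",105,137,.089),("cheek mid?",150,76,.089)])
```

```text
[ 0.54458951 -0.24126016  0.13213001]
held tip [ 0.6445 -0.2292  0.085 ] [0.1006 0.0002]
held sleeve [ 0.6057 -0.234   0.095 ] [0.0615 0.0002]
notch [ 0.6356 -0.2296  0.056 ] [ 0.0918 -0.0005]
spare tip [ 0.6501 -0.2971  0.05  ] [0.0979 0.0682]
sp sleeve [ 0.6101 -0.2975  0.058 ] [0.0582 0.0638]
plate inner [ 0.6335 -0.2542  0.056 ] [0.0867 0.0237]
plate outer [ 0.6437 -0.2525  0.056 ] [0.097  0.0233]
unit, from w3
R tip [0.6559 0.0043 0.08  ] [ 0.1404 -0.2302]
M tip [0.6448 0.0736 0.08  ] [ 0.1379 -0.3003]
R sl [ 0.6164 -0.0043  0.089 ] [ 0.1002 -0.2264]
M sl [0.6057 0.0608 0.089 ] [ 0.0975 -0.2923]
cheek mid? [0.6404 0.0341 0.089 ] [ 0.1287 -0.2617]
```

Emit:
jog_arm(
  rows=[
    [[0, -0.0005, 0.008, 0], [0, 0, 0.008, 0], [0, 0, 0.006, 0], [0, 0, 0.004, 0], [0, 0, 0.003, 0], [0, 0, 0.002, 0], [0, 0, 0, 0], [0, 0, 0, 0]],
  ],
)

```text
time_s: 22.38
tcp_pos: [0.5439, -0.2406, 0.0999]
ee_rot: [[0.993, 0.122, -0.0], [0.122, -0.993, 0.0], [-0.0, -0.0, -1.0]]
wrist_force: [-1.2, 1.5, -2.1]
gripper_width: 0.334
gripper_force: 30.0
```

Emit:
jog_arm(
  rows=[
    [[0, 0, 0.0015, 0], [0, 0, 0.001, 0], [0, 0, 0, 0]],
  ],
)

```text
time_s: 22.75
tcp_pos: [0.544, -0.2407, 0.0973]
ee_rot: [[0.993, 0.122, 0.0], [0.122, -0.993, 0.0], [0.0, -0.0, -1.0]]
wrist_force: [0.1, 2.0, -2.1]
gripper_width: 0.337
gripper_force: 30.0
```

Emit:
jog_arm(
  rows=[
    [[0, -0.0004, 0.0004, 0], [0, 0, 0, 0]],
  ],
)

```text
time_s: 23.0
tcp_pos: [0.5441, -0.2405, 0.0973]
ee_rot: [[0.993, 0.122, 0.001], [0.122, -0.993, -0.0], [0.0, 0.0, -1.0]]
wrist_force: [-1.2, 0.9, -1.6]
gripper_width: 0.338
gripper_force: 30.0
```

Emit:
jog_arm(
  rows=[
    [[0, 0, 0.0003, 0], [0, 0, 0, 0]],
  ],
)

```text
time_s: 23.25
tcp_pos: [0.5441, -0.2405, 0.0972]
ee_rot: [[0.993, 0.122, 0.001], [0.122, -0.993, -0.0], [0.001, 0.001, -1.0]]
wrist_force: [-1.0, 2.3, 2.2]
gripper_width: 0.338
gripper_force: 30.0
```

Emit:
jog_arm(
  rows=[
    [[0, 0, 0, 0], [0, 0, 0, 0], [0, 0, 0, 0]],
  ],
  claw=0.6,
)

```text
time_s: 23.62
tcp_pos: [0.544, -0.2404, 0.0966]
ee_rot: [[0.993, 0.122, 0.0], [0.122, -0.993, -0.0], [0.0, 0.0, -1.0]]
wrist_force: [0.2, -0.3, 0.4]
gripper_width: 0.565
gripper_force: 0.0
```

Emit:
jog_arm(
  rows=[
    [[0, 0, -0.01, 0], [0, 0, -0.03, 0], [0, 0, -0.03, 0], [0, 0, 0, 0], [0.003, 0.035, 0, 0], [0.003, 0.035, 0, 0], [0, 0, 0, 0], [0, 0, 0, 0]],
  ],
)

```text
time_s: 24.62
tcp_pos: [0.5578, -0.3088, 0.1658]
ee_rot: [[0.993, 0.121, -0.002], [0.121, -0.993, 0.001], [-0.001, -0.001, -1.0]]
wrist_force: [0.5, 0.5, 0.7]
gripper_width: 0.6
gripper_force: 0.0
```

Run:
```python
from h import *
import pickle
s=sense();print(s["time_s"],s["tcp_pos"],s["ee_rot"].round(4),s["wrist_force"],s["gripper_width"])
m=camera_model("wrist");im=capture("wrist");pickle.dump((m,im),open("w5.pkl","wb"))
cv2.imwrite("pics/w5.png",cv2.resize(im[:300,100:500,::-1],(800,600),interpolation=cv2.INTER_CUBIC))
```

```text
24.625 [ 0.5577974  -0.30878527  0.16584974] [[ 9.926e-01  1.213e-01 -1.600e-03]
 [ 1.213e-01 -9.926e-01  8.000e-04]
 [-1.500e-03 -1.000e-03 -1.000e+00]] [0.52892556 0.47258657 0.65865434] 0.6004021598752096
```

View pics/w5.png

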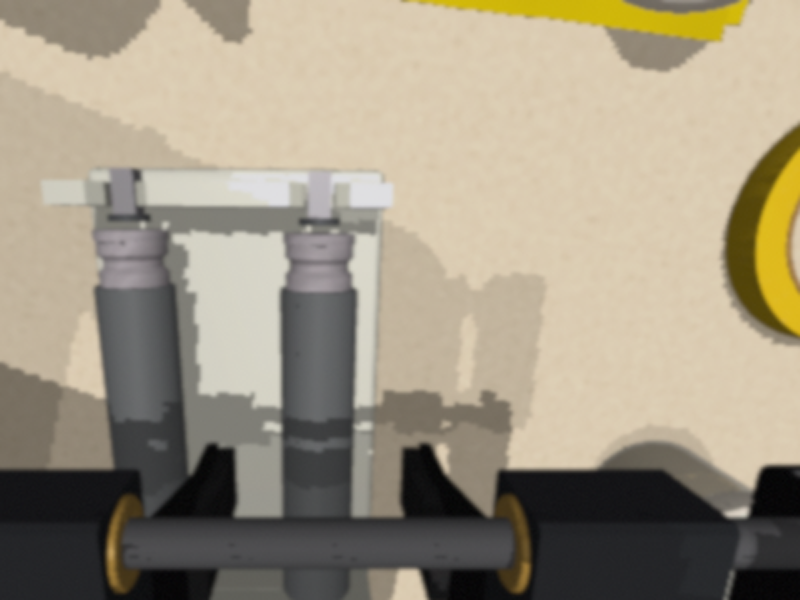

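Emit:
jog_arm(
  rows=[
    [[-0.0075, 0, 0.02, 0], [0, 0, 0.025, 0], [0, 0, 0.016, 0], [0, 0, 0.008, 0], [0, 0, 0, 0], [0, 0, 0, 0]],
  ],
)

```text
time_s: 25.42
tcp_pos: [0.5515, -0.3101, 0.0985]
ee_rot: [[0.993, 0.122, 0.001], [0.122, -0.993, -0.001], [0.001, 0.001, -1.0]]
wrist_force: [-0.0, -1.1, 0.4]
gripper_width: 0.602
gripper_force: 0.0
```

Emit:
jog_arm(
  rows=[
    [[0, 0, 0, 0], [0, 0, 0, 0], [0, 0, 0, 0], [0, 0, 0, 0], [0, 0, 0, 0]],
  ],
  claw=0,
)

```text
time_s: 26.05
tcp_pos: [0.551, -0.31, 0.0978]
ee_rot: [[0.993, 0.122, 0.0], [0.122, -0.993, -0.0], [0.0, 0.0, -1.0]]
wrist_force: [-0.5, 0.3, 1.6]
gripper_width: 0.335
gripper_force: 30.0
```

Emit:
jog_arm(
  rows=[
    [[0, 0, -0.003, 0], [0, 0, -0.005, 0], [0, 0, -0.01, 0], [0, 0, -0.015, 0], [0, 0, -0.03, 0], [0, 0, -0.04, 0], [0, 0, -0.037, 0], [0, 0, 0, 0]],
  ],
)

```text
time_s: 27.05
tcp_pos: [0.5526, -0.3107, 0.2428]
ee_rot: [[0.992, 0.122, 0.009], [0.122, -0.992, -0.003], [0.009, 0.005, -1.0]]
wrist_force: [-0.2, 0.2, -3.0]
gripper_width: 0.332
gripper_force: 30.0
```

Emit:
jog_arm(
  rows=[
    [[0.002, -0.0202, 0, 0], [0.004, -0.04, 0, 0], [0.005, -0.05, 0, 0], [0.0055, -0.055, 0, 0], [0.0055, -0.0555, 0, 0], [0.0055, -0.0555, 0, 0], [0.0055, -0.055, 0, 0], [0.005, -0.05, 0, 0], [0.004, -0.04, 0, 0], [0.002, -0.02, 0, 0], [0, 0, 0, 0], [0, 0, 0, 0], [0, 0, 0, 0]],
  ],
)

```text
time_s: 28.68
tcp_pos: [0.5407, 0.1322, 0.2375]
ee_rot: [[0.993, 0.12, -0.001], [0.12, -0.993, -0.0], [-0.001, 0.0, -1.0]]
wrist_force: [0.6, 0.1, -3.6]
gripper_width: 0.338
gripper_force: 30.0
```

Emit:
jog_arm(
  rows=[
    [[0.0005, -0.001, 0.02, -0.001], [0, 0, 0.03, 0], [0, 0, 0.022, 0], [0, 0, 0.0085, 0], [0, 0, 0, 0], [0, 0, 0, 0], [0, 0, 0, 0]],
  ],
)

```text
time_s: 29.55
tcp_pos: [0.5417, 0.1345, 0.1582]
ee_rot: [[0.992, 0.123, 0.002], [0.123, -0.992, 0.001], [0.002, -0.001, -1.0]]
wrist_force: [-0.3, -0.2, -2.6]
gripper_width: 0.332
gripper_force: 30.0
```

Run:
```python
from h import *
import pickle
s=sense();print(s["time_s"],s["tcp_pos"],s["ee_rot"].round(4),s["wrist_force"],s["gripper_width"])
m=camera_model("wrist");im=capture("wrist");pickle.dump((m,im),open("w6.pkl","wb"))
cv2.imwrite("pics/w6.png",cv2.resize(im[:300,100:500,::-1],(800,600),interpolation=cv2.INTER_CUBIC))
```

```text
29.55 [0.54174003 0.13452998 0.15817133] [[ 9.924e-01  1.228e-01  1.800e-03]
 [ 1.228e-01 -9.924e-01  1.000e-03]
 [ 1.900e-03 -7.000e-04 -1.000e+00]] [-0.32695791 -0.16494602 -2.62262277] 0.3322244614065048
```

View pics/w6.png

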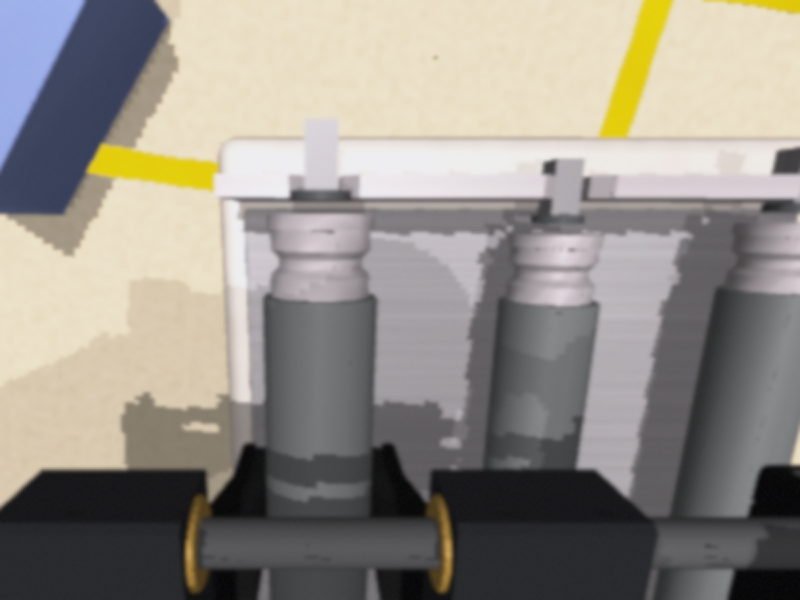

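The tang sits at u=321 and the slot mouth spans 291–358. That puts it about 1.1 mm off to +y while the arm was still settling. I'll let it settle, check the pose, then lower.

Emit:
jog_arm(
  rows=[
    [[0, 0, 0, 0], [0, 0, 0, 0], [0, 0, 0, 0]],
  ],
)

```text
time_s: 29.98
tcp_pos: [0.5413, 0.1344, 0.1572]
ee_rot: [[0.992, 0.123, 0.0], [0.123, -0.992, -0.0], [0.0, 0.0, -1.0]]
wrist_force: [-0.3, -0.3, -2.3]
gripper_width: 0.337
gripper_force: 30.0
```

Emit:
jog_arm(
  rows=[
    [[0, 0.0011, 0.004, 0], [0, 0, 0.004, 0], [0, 0, 0.003, 0], [0, 0, 0.002, 0], [0, 0, 0, 0]],
  ],
)

```text
time_s: 30.6
tcp_pos: [0.5414, 0.1332, 0.1439]
ee_rot: [[0.992, 0.123, -0.0], [0.123, -0.992, -0.0], [-0.0, 0.0, -1.0]]
wrist_force: [-0.3, -0.7, -2.6]
gripper_width: 0.333
gripper_force: 30.0
```

Emit:
jog_arm(
  rows=[
    [[0, 0, 0.002, 0], [0, 0, 0.002, 0], [0, 0, 0, 0]],
  ],
)

```text
time_s: 30.98
tcp_pos: [0.5413, 0.1332, 0.1399]
ee_rot: [[0.992, 0.123, -0.0], [0.123, -0.992, -0.0], [-0.0, 0.0, -1.0]]
wrist_force: [0.0, 0.1, -3.0]
gripper_width: 0.336
gripper_force: 30.0
```

Inside the slots (tang bottom at about 79 mm, mouth at 89 mm), with no side load.

Emit:
jog_arm(
  rows=[
    [[0, 0, 0.002, 0], [0, 0, 0.002, 0], [0, 0, 0.002, 0], [0, 0, 0.002, 0], [0, 0, 0, 0]],
  ],
)

```text
time_s: 31.6
tcp_pos: [0.5413, 0.1332, 0.1319]
ee_rot: [[0.992, 0.123, -0.0], [0.123, -0.992, -0.0], [-0.0, 0.0, -1.0]]
wrist_force: [0.1, -0.5, -1.1]
gripper_width: 0.336
gripper_force: 30.0
```

Emit:
jog_arm(
  rows=[
    [[0, 0, 0.0015, 0], [0, 0, 0.001, 0], [0, 0, 0.0005, 0], [0, 0, 0, 0], [0, 0, 0, 0]],
  ],
)

```text
time_s: 32.22
tcp_pos: [0.5414, 0.1333, 0.1292]
ee_rot: [[0.992, 0.123, 0.0], [0.123, -0.992, 0.0], [0.0, 0.0, -1.0]]
wrist_force: [0.5, -0.5, -2.5]
gripper_width: 0.335
gripper_force: 30.0
```

Emit:
jog_arm(
  rows=[
    [[0, 0, 0.0006, 0], [0, 0, 0, 0]],
  ],
)

```text
time_s: 32.48
tcp_pos: [0.5414, 0.1332, 0.1285]
ee_rot: [[0.992, 0.123, -0.0], [0.123, -0.992, -0.0], [-0.0, 0.0, -1.0]]
wrist_force: [-0.3, -0.3, -3.0]
gripper_width: 0.34
gripper_force: 30.0
```

Emit:
jog_arm(
  rows=[
    [[0, 0, 0.0004, 0], [0, 0, 0, 0]],
  ],
)

```text
time_s: 32.72
tcp_pos: [0.5414, 0.1332, 0.1281]
ee_rot: [[0.992, 0.123, -0.0], [0.123, -0.992, -0.0], [-0.0, 0.0, -1.0]]
wrist_force: [0.1, 0.3, -2.2]
gripper_width: 0.337
gripper_force: 30.0
```

Emit:
jog_arm(
  rows=[
    [[0, 0, 0.0003, 0], [0, 0, 0, 0]],
  ],
)

```text
time_s: 32.98
tcp_pos: [0.5415, 0.1333, 0.1279]
ee_rot: [[0.992, 0.123, 0.0], [0.123, -0.992, 0.0], [0.0, 0.0, -1.0]]
wrist_force: [-0.1, 0.3, -3.0]
gripper_width: 0.339
gripper_force: 30.0
```

Emit:
jog_arm(
  rows=[
    [[0, 0, 0.0003, 0], [0, 0, 0, 0]],
  ],
)

```text
time_s: 33.22
tcp_pos: [0.5416, 0.1333, 0.1279]
ee_rot: [[0.992, 0.123, 0.001], [0.123, -0.992, 0.0], [0.001, -0.0, -1.0]]
wrist_force: [0.9, 0.3, -0.6]
gripper_width: 0.339
gripper_force: 30.0
```

Emit:
jog_arm(
  rows=[
    [[0, 0, 0.0003, 0], [0, 0, 0, 0]],
  ],
)

```text
time_s: 33.48
tcp_pos: [0.5417, 0.1333, 0.1278]
ee_rot: [[0.992, 0.123, 0.001], [0.123, -0.992, 0.0], [0.001, -0.0, -1.0]]
wrist_force: [-0.5, -0.7, 2.3]
gripper_width: 0.339
gripper_force: 30.0
```

Bottomed at z=0.1278, as predicted. I'll release and retreat.

Emit:
jog_arm(
  rows=[
    [[0, 0, 0, 0], [0, 0, 0, 0], [0, 0, 0, 0], [0, 0, 0, 0]],
  ],
  claw=0.6,
)

```text
time_s: 33.98
tcp_pos: [0.5414, 0.1333, 0.1271]
ee_rot: [[0.992, 0.123, -0.0], [0.123, -0.992, -0.0], [-0.0, 0.0, -1.0]]
wrist_force: [0.9, -0.6, -0.3]
gripper_width: 0.586
gripper_force: 0.0
```

Emit:
jog_arm(
  rows=[
    [[0, 0, -0.01, 0], [0, 0, -0.03, 0], [0, 0, -0.05, 0], [0, 0, -0.05, 0], [-0.03, 0.03, -0.02, 0], [-0.03, 0.04, 0, 0], [0, 0, 0, 0], [0, 0, 0, 0], [0, 0, 0, 0]],
  ],
)

```text
time_s: 35.1
tcp_pos: [0.491, 0.057, 0.2873]
ee_rot: [[0.992, 0.124, 0.0], [0.124, -0.992, 0.0], [0.0, 0.0, -1.0]]
wrist_force: [-0.2, -0.2, 1.0]
gripper_width: 0.596
gripper_force: 0.0
```

Run:
```python
from h import *
s=sense();print(s["time_s"],s["tcp_pos"],s["wrist_force"],s["gripper_width"])
# seated check by projection: dark/bright pixels along model tangs at far end for the 3 slots + caddy places
m=camera_model("wrist");im=capture("wrist");g=im.mean(2)
r=np.radians(6.95);X=np.array([np.cos(r),np.sin(r),0]);Y=np.array([-np.sin(r),np.cos(r),0])
for n,O,ys,z in [("unit",np.array([.5492,.0631,0]),(.07,0,-.07),.09)]:
    for y in ys:
        # sleeve width and sleeve/aluminium edge column-wise: brightness profile along axis top
        a=[w2px("",O+X*t+Y*y+[0,0,z],m)[0] for t in np.linspace(.03,.11,41)]
        p=[g[int(round(v)),int(round(u))] if 0<=v<384 and 0<=u<512 else -1 for u,v in a]
        print(y,np.int32(p).tolist())
        b=[w2px("",O+X*.04+Y*(y+t)+[0,0,z-.01],m)[0] for t in np.linspace(-.024,.024,25)]
        print("  cross",[int(g[int(round(v)),int(round(u))]) for u,v in b])
```

```text
35.1 [0.49099465 0.05704794 0.28727368] [-0.17930804 -0.19276812  1.03833761] 0.596426380697622
0.07 [122, 122, 123, 123, 123, 123, 123, 123, 123, 122, 123, 123, 123, 123, 123, 152, 192, 192, 172, 188, 157, 156, 192, 175, 189, 165, 67, 123, 172, 171, 179, 179, 176, 176, 180, 197, 200, 201, 202, 201, 200]
  cross [169, 161, 123, 88, 72, 69, 82, 93, 100, 108, 113, 116, 119, 122, 123, 118, 112, 104, 95, 103, 159, 196, 221, 210, 183]
0 [123, 123, 123, 122, 122, 122, 123, 122, 122, 122, 122, 122, 128, 188, 200, 185, 187, 176, 143, 204, 185, 183, 182, 90, 89, 179, 196, 196, 195, 196, 196, 196, 199, 200, 203, 203, 203, 201, 200, 202, 201]
  cross [173, 173, 172, 172, 164, 106, 87, 99, 108, 115, 123, 127, 123, 118, 113, 107, 102, 94, 82, 102, 160, 170, 171, 170, 170]
-0.07 [120, 121, 121, 120, 120, 120, 121, 120, 121, 120, 120, 121, 120, 120, 138, 185, 194, 173, 189, 167, 170, 199, 192, 200, 177, 69, 99, 151, 165, 168, 175, 175, 177, 178, 192, 202, 202, 202, 202, 202, 202]
  cross [194, 199, 219, 207, 169, 151, 104, 103, 110, 116, 121, 120, 119, 116, 112, 105, 98, 91, 79, 66, 68, 87, 113, 163, 171]
```

The spare's profile matches its neighbours' height and line. The arm is clear and the time is 35 s. Handing in.

```bash
python3 -c "
from station import *
print(finish_job())"
```

```text
the job is handed in; nothing more can be done
None
```

The dragging roller (slot_2, about 4 N against under 1 N for the other two) now sits in the caddy's empty place, the spare is seated fully down in slot_2, and the job was handed in at about 35 s.

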